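Last crosswise turn on the strainer cover

ROBOT

A 6-joint arm with a two-finger parallel gripper is mounted at the origin on the work surface. World frame = base frame: x ahead of the robot, y to its left, z up, the work surface at z = 0. Lengths are in m, angles in degrees, forces in N, time in s.
With the tool pointing down it reaches from about 0.25 to 0.725 m from the base axis. Payload 9.7 kg.
Tool frame: the origin (TCP) lies between the finger pads; the fingertips stand 17 mm ahead of it and the grasp point (between the pads) lies 2 mm behind it; z points along the fingers, y is the direction in which the jaws open and shut (so a half turn about z gives the same grasp; the last joint's range is limited). The gripper opens to 85 mm and grips with 20 to 120 N. Pads are 22 mm wide; open, the fingers measure 114 mm over their backs; the gripper's body (76 mm by 85 mm) begins 54 mm behind the grasp point. The pads swing forward as they close: fully open they stand 13 mm farther back than shut.
Start: joints at [-69.844, 4.979, 10.078, 95.1, 0, 90], TCP at [0.19, -0.516, 0.248] pointing down, gripper open.
Joint ranges: [-179.16, 179.16], [-48.56, 103.87], [-65.8, 70.77], [-126.05, 130.52], [-82.76, 87.17], [-180, 180]. Speed limits (degrees/s): [127.2, 127.2, 147.25, 180, 180, 180].

INTERFACE

Orientations are given as [roll, pitch, yaw] about the fixed x, y, z axes, in that order (R = Rz(yaw) Ry(pitch) Rx(roll)).
In Python, from workcell import monitor, cams, order gives the robot as it stands. The module is installed in compiled form; this text tells all that it offers.
- The arm moves only by the shell command python3 -m handwheel 'ROWS' [OPENING] [FORCE]. ROWS is JSON, a list of rows, each a list of 6 numbers: the shift along the tool's x, y, z in m, then the turn, a rotation vector about the tool's x, y, z in degrees. In form: [[tx, ty, tz, wx, wy, wz], ...]. A call has exactly 8 rows; each row shifts and turns the commanded pose from where the row before left it, along the tool's axes as they then stand; what a row does not reach is not made up. A row lasts 1/12 s, in which the tool goes at most 41.7 mm and 7.16 degrees, less where a joint would pass 70% of its speed; a pose out of reach is approached as far as the arm can. A call is refused whole if a number of a shift passes 0.0417 or a number of a turn 7.16, either way. A call with a gripper value outside its range is refused whole. OPENING is the opening, from -1 (shut) to 1 (fully open), set as the call begins (- or left out, the last holds). The fingers move at their own pace and stop on an object; FORCE is the grip in N (left out, the last holds). Time passes only in rows, so rows that do not move let the fingers close, or fill a call up. It gives the time, the measured TCP pose, the force and the opening at its end, in the units of the state.
- monitor.get_obs(): the state, without advancing time (a new reading comes with each control period).
- cams.camera(name): name is "scene" or "top" or "wrist"; returns a dict with "img" (400x640x3 uint8, red, green, blue), "depth" (400x640 float32, m along the optical axis (not along the pixel's ray), 0 where there is no reading), "fx", "fy", "cx", "cy" (pixels), "rvec" (rotation vector, rad) and "tvec" (3), from world to camera coordinates, as OpenCV has them; the wrist camera has in their place "tool_from_camera" (4x4, takes a point from camera to tool coordinates, whose origin is the TCP and whose axes are the flange's). Camera axes: x right, y down, z forward; pixel columns grow to the right and rows downward; lengths in m; the calibration is good to about 2 mm. The wrist camera is an equidistant fisheye: a pixel r from the principal point sees the ray r / f radians off the axis. A picture is of the moment at which its call begins: read the wrist's pose just before it.
- order.job_done(): hands the job in, once; it reports no verdict.
The state is a dict: "time": time; "q": joint angles; "qd": joint speeds; "joint_efforts": joint torques, N m; "ee_pos": TCP position; "tcp_rot": TCP orientation; "wrist_force": force on the tool from outside, world axes, zero at the start; "torque": the same for the moment, N m; "opening": finger opening in m.
Only numpy, scipy, OpenCV 4.12 (cv2) and the standard library are available. Lean on these libraries where they do the work, as an engineer would, in place of code of your own. Each camera call takes 0.05 s, during which the arm holds its last target. There are 200 camera calls.

TASK

The square cover of the strainer pot on the bench is held by four steel wing screws at its corners, all run down evenly, and is getting its last part-turn crosswise so that it seats flat; one screw has had its turn already (its wings lie parallel to the sides of the cover, square to the pipes), the other three stand askew. Turn the screw diagonally opposite the tight one clockwise until it is fully home, its wings parallel to those of the tight one, and only then turn the remaining two home in the same way, in either order. Leave the tight one alone.

Things in the scene. Friction and masses are not known exactly. Their poses are not given: they have to be found in the camera images.
- wing_a: the steel wing screw already tight; leave it alone. Two flat ears in one upright plane, 52 mm across, 12 mm thick (the width to grip). Origin on the screw's axis at its underside, 106 mm above the bench; x along the wings, y across their thickness, z up. Ears fill 14 to 38 mm above the origin; under them a 12 mm neck and, in the lowest 4 mm, a 20 mm collar.
- wing_b: loose wing screw, made as wing_a (origin, axes, sizes). Starts 43 to 69 degrees counter-clockwise, seen from above, of parallel to wing_a. Turns clockwise to tighten with friction of 0.06 N m, keeps its height, stays where it is left, and is home when parallel to wing_a; a hard stop lies 9 degrees past that. Which corner it stands on varies: compare distances to wing_a.
- wing_c: loose wing screw like wing_b, on another corner. The four screws stand at the corners of a square of 130 mm side (184 mm along the diagonal) on a flat square cover of 190 mm side, whose top is 100 mm above the bench. Low things near the middle of the cover stay below the tops of the wings.
- wing_d: loose wing screw like wing_b, on another corner. A wing turned back (counter-clockwise) stops at 86 degrees from tight.

How it is judged (in metres and radians):
On the way:
1. the screw diagonally opposite the tight one is home (((horizontal distance between wing_b and wing_a above 0.157 m and angle between the x axis of wing_b and the x axis of wing_a, either way round below 0.2 rad) or (horizontal distance between wing_c and wing_a above 0.157 m and angle between the x axis of wing_c and the x axis of wing_a, either way round below 0.2 rad) or (horizontal distance between wing_d and wing_a above 0.157 m and angle between the x axis of wing_d and the x axis of wing_a, either way round below 0.2 rad))), for 0.2 s.
At the end, for the whole second after the job is handed in: All four wing screws are home: the wings of the three that were loose are parallel to those of the tight one within 11 degrees, and at rest (angle between the x axis of each of wing_b, wing_c, wing_d and the x axis of wing_a, either way round below 0.2 rad and angular speed of each of wing_b, wing_c, wing_d below 0.1 rad/s); the robot touches nothing.
It fails at once if a screw next to the tight one is turned to within 34 degrees of home before the opposite one is home (within 11 degrees) ((horizontal distance between wing_b and wing_a below 0.157 m and angle between the x axis of wing_b and the x axis of wing_a, either way round below 0.6 rad and horizontal distance between wing_c and wing_a above 0.157 m and angle between the x axis of wing_c and the x axis of wing_a, either way round above 0.2 rad) or (horizontal distance between wing_b and wing_a below 0.157 m and angle between the x axis of wing_b and the x axis of wing_a, either way round below 0.6 rad and horizontal distance between wing_d and wing_a above 0.157 m and angle between the x axis of wing_d and the x axis of wing_a, either way round above 0.2 rad) or (horizontal distance between wing_c and wing_a below 0.157 m and angle between the x axis of wing_c and the x axis of wing_a, either way round below 0.6 rad and horizontal distance between wing_b and wing_a above 0.157 m and angle between the x axis of wing_b and the x axis of wing_a, either way round above 0.2 rad) or (horizontal distance between wing_c and wing_a below 0.157 m and angle between the x axis of wing_c and the x axis of wing_a, either way round below 0.6 rad and horizontal distance between wing_d and wing_a above 0.157 m and angle between the x axis of wing_d and the x axis of wing_a, either way round above 0.2 rad) or (horizontal distance between wing_d and wing_a below 0.157 m and angle between the x axis of wing_d and the x axis of wing_a, either way round below 0.6 rad and horizontal distance between wing_b and wing_a above 0.157 m and angle between the x axis of wing_b and the x axis of wing_a, either way round above 0.2 rad) or (horizontal distance between wing_d and wing_a below 0.157 m and angle between the x axis of wing_d and the x axis of wing_a, either way round below 0.6 rad and horizontal distance between wing_c and wing_a above 0.157 m and angle between the x axis of wing_c and the x axis of wing_a, either way round above 0.2 rad)).
It fails at once if the tight screw is pushed with more than 3 N (contact force between wing_a and anything else above 3 N).
It also fails if it takes over 43 s, if anything falls off the work surface, if the arm or the gripper's body presses on something with over 40 N, if the wrist force passes 120 N, or if a joint passes its speed limit or range.

## Working session

There is one attempt and no reset: what is moved stays moved. The work goes in short steps, Python scripts to look and compute and a shell command to move; the robot and the scene stay as the last step left them, time stands still between calls to the robot, and variables do not carry over. Pictures are saved under pics/ and viewed, about 8 in all and at most 12, crops included, and the job is handed in when it is done.

```bash
mkdir -p pics; python3 - <<'E'
from workcell import monitor,cams
import cv2,numpy as np
o=monitor.get_obs();print(o)
c=cams.camera("top");np.savez("top.npz",**c)
print({k:c[k] for k in c if k not in("img","depth")})
cv2.imwrite("pics/top.png",c["img"][:,:,::-1])
E
```

```text
{'time': 0.0, 'q': array([-6.98422730e+01,  5.01034806e+00,  1.00346868e+01,  9.51021118e+01,
        1.34755113e-03,  8.99996436e+01]), 'qd': array([-0.02393794,  0.04517153,  0.01914181, -0.1338597 , -0.06469258,
       -0.02263739]), 'joint_efforts': array([ 1.72261207e-03, -5.20389462e+01,  4.64809692e+01,  1.62477797e-02,
        1.59453375e-04,  4.83179150e-06]), 'ee_pos': array([ 0.18946151, -0.51609776,  0.24759238]), 'tcp_rot': array([-1.79922227e+02, -1.34803372e-03,  2.01580816e+01]), 'wrist_force': array([-0.00187305,  0.05359021, -1.06148955]), 'torque': array([ 0.03132651, -0.03153282, -0.01961323]), 'opening': 0.08568400902787748}
{'fx': 464.69097700289257, 'fy': 464.69097700289257, 'cx': 309.89555428976394, 'cy': 204.39892804655761, 'rvec': array([ 1.83669738, -2.35628486,  0.26492795]), 'tvec': array([0.155197  , 0.54344972, 0.6725881 ])}
```

View pics/top.png

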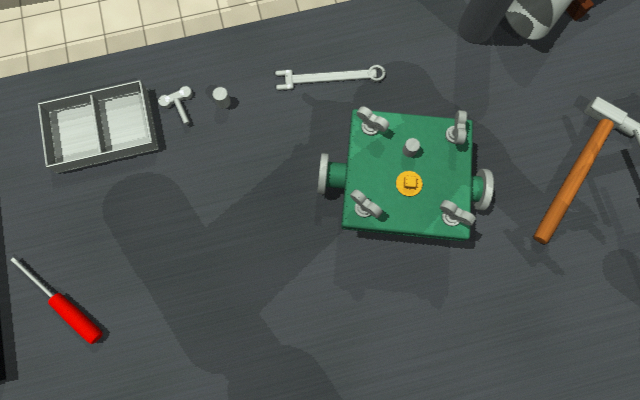

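The green cover spans about (348,112) to (472,238). The wing at (460,127) lies along the cover's side, so it looks like the tight one, and the other three, at (372,122), (366,205) and (458,214), stand askew. Next I measure them with depth.

```bash
cat > h.py <<'E'
import numpy as np,cv2
def cloud(c):
    v,u=np.mgrid[0:400,0:640];d=c["depth"]
    P=np.stack([(u-c["cx"])/c["fx"]*d,(v-c["cy"])/c["fy"]*d,d],-1)
    R=cv2.Rodrigues(np.array(c["rvec"]))[0]
    return (P-c["tvec"])@R
def wings(c,cen=None,lo=.122,hi=.155):
    W=cloud(c);box=np.zeros((400,640),bool);box[95:250,335:490]=1
    m=((W[...,2]>lo)&(W[...,2]<hi)&(c["depth"]>0)&box).astype(np.uint8)
    n,l,s,_=cv2.connectedComponentsWithStats(m)
    out=[]
    for i in range(1,n):
        if s[i,4]<25: continue
        p=W[l==i][:,:2].astype(np.float32)
        (x,y),(w,h),a=r=cv2.minAreaRect(p);b=cv2.boxPoints(r)
        e=max((b[1]-b[0],b[2]-b[1]),key=np.linalg.norm)
        vx,vy=cv2.fitLine(p,cv2.DIST_L2,0,.01,.01)[:2,0]
        out.append((x,y))
        print(np.round([x,y,w,h],4),"rect",round(np.degrees(np.arctan2(e[1],e[0]))%180,1),"fit",round(np.degrees(np.arctan2(vy,vx))%180,1),s[i,4],"px",s[i,:4],"zmax",W[l==i][:,2].max().round(4))
    return W
E
python3 - <<'E'
from h import *
c=dict(np.load("top.npz"))
W=wings(c)
g=(c["img"][...,1]>c["img"][...,0]*1.6)&(abs(W[...,2]-.1)<.006)
p=W[g][:,:2].astype(np.float32);print(g.sum(),cv2.minAreaRect(p),np.median(W[g][:,2]))
print("cam",-cv2.Rodrigues(c["rvec"])[0].T@c["tvec"])
m=c["img"][95:250,335:490,::-1];cv2.imwrite("pics/crop.png",cv2.resize(m,None,fx=3.8,fy=3.8,interpolation=2))
E
```

```text
[ 0.6529 -0.1     0.051   0.0133] rect 41.7 fit 42.4 409 px [356 106  33  26] zmax 0.1459
[ 0.6085 -0.2213  0.0125  0.0503] rect 160.2 fit 161.4 368 px [454 110  13  35] zmax 0.1467
[ 0.6014 -0.1478  0.0204  0.0219] rect 116.2 fit 137.1 174 px [405 138  15  15] zmax 0.1309
[ 0.5313 -0.0554  0.0517  0.0124] rect 35.2 fit 35.3 389 px [350 189  32  29] zmax 0.1468
[ 0.4864 -0.1774  0.0518  0.0125] rect 43.0 fit 43.0 434 px [439 200  36  26] zmax 0.1455
11900 ((0.5702307820320129, -0.13890431821346283), (0.1903986781835556, 0.19017250835895538), 70.02327728271484) 0.09987846821845822
cam [0.40393082 0.05550019 0.77817612]
```

View pics/crop.png

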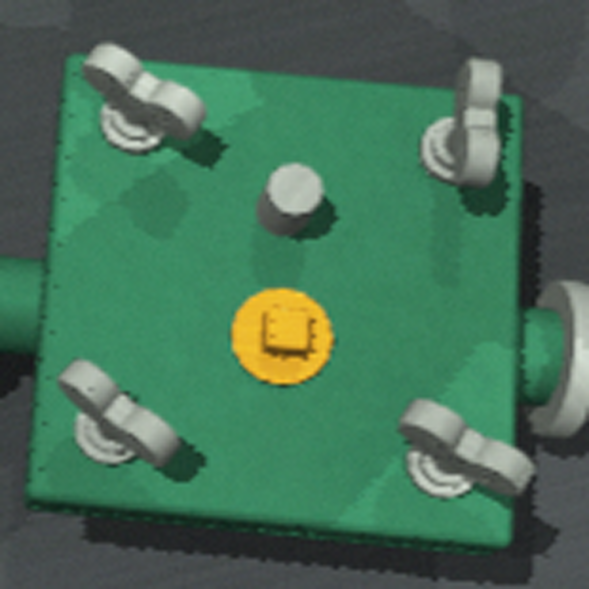

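Tight screw A is at (0.609,-0.221), angle 160°. The opposite screw is at (0.531,-0.055), angle 35°, so it is 55° loose. The neighbours are at (0.653,-0.100), 62° loose, and (0.487,-0.178), 63° loose. I'll start towards the opposite one.

```bash
python3 -m handwheel '[[0.03,-0.0197,0,0,0,0],[0.03,-0.0197,0,0,0,0],[0.03,-0.0197,0,0,0,0],[0.03,-0.0197,0,0,0,0],[0.03,-0.0197,0,0,0,0],[0.03,-0.0197,0,0,0,0],[0.03,-0.0197,0,0,0,0],[0.03,-0.0197,0,0,0,0]]' 1 40; python3 -c "
from workcell import monitor
print(monitor.get_obs()['q'])"
```

```text
time: 0.72
ee_pos: [0.361, -0.284, 0.248]
tcp_rot: [-180.0, 0.0, 20.1]
wrist_force: [0.4, -0.3, -0.6]
opening: 0.0855
[-3.81923726e+01 -7.34873459e+00 -2.07600435e+00  9.53008373e+01
  9.70895266e-05  1.21664753e+02]
```

```bash
python3 -m handwheel '[[0.0298,-0.0195,0,0,0,0],[0.0298,-0.0195,0,0,0,0],[0.0298,-0.0195,0,0,0,0],[0.0298,-0.0195,0,0,0,0],[0.0298,-0.0195,0,0,0,0],[0.0298,-0.0195,0,0,0,0],[0.0298,-0.0195,0,0,0,0],[0.0298,-0.0195,0,0,0,0]]'
python3 -m handwheel '[[0,0,0,0,0,-7],[0,0,0,0,0,-7],[0,0,0,0,0,-7],[0,0,0,0,0,-7],[0,0,0,0,0,-7],[0,0,0,0,0,-7],[0,0,0,0,0,-7],[0,0,0,0,0,-7]]'
python3 -m handwheel '[[0,0,0,0,0,-7],[0,0,0,0,0,-7],[0,0,0,0,0,-7],[0,0,0,0,0,-7],[0,0,0,0,0,-7],[0,0,0,0,0,-7],[0,0,0,0,0,-7],[0,0,0,0,0,-7]]'
python3 -m handwheel '[[0,0,0,0,0,-7],[0,0,0,0,0,-7],[0,0,0,0,0,-7],[0,0,0,0,0,-7],[0,0,0,0,0,-7],[0,0,0,0,0,-7],[0,0,0,0,0,-7],[0,0,0,0,0,-7]]'
python3 -m handwheel '[[0,0,0,0,0,-6.8],[0,0,0,0,0,-6.8],[0,0,0,0,0,-6.8],[0,0,0,0,0,-6.8],[0,0,0,0,0,0],[0,0,0,0,0,0],[0,0,0,0,0,0],[0,0,0,0,0,0]]' 0; python3 -c "
from workcell import monitor
o=monitor.get_obs();print(o['q'],o['ee_pos'],o['tcp_rot'],o['opening'])"
```

```text
time: 1.38
ee_pos: [0.5312, -0.0553, 0.2478]
tcp_rot: [-180.0, 0.0, 20.2]
wrist_force: [0.8, -0.9, 0.2]
opening: 0.0855
time: 2.05
ee_pos: [0.5304, -0.0571, 0.2477]
tcp_rot: [-179.9, 0.0, 76.5]
wrist_force: [-0.7, 0.1, 0.1]
opening: 0.0852
time: 2.72
ee_pos: [0.5304, -0.057, 0.2477]
tcp_rot: [-180.0, -0.0, 132.5]
wrist_force: [0.9, 0.1, 0.4]
opening: 0.0856
time: 3.38
ee_pos: [0.5304, -0.0571, 0.2477]
tcp_rot: [180.0, -0.1, -171.5]
wrist_force: [0.6, -0.1, -0.4]
opening: 0.0852
time: 4.05
ee_pos: [0.5305, -0.0571, 0.2482]
tcp_rot: [180.0, -0.0, -144.8]
wrist_force: [-0.1, 1.2, 0.5]
opening: 0.0426
[-6.13948318e+00  2.72230026e+00  7.68367746e+00  9.49749481e+01
 -2.61979391e-04 -4.13368286e+01] [ 0.53052864 -0.05706818  0.24815865] [ 1.79991233e+02 -1.03625939e-02 -1.44802654e+02] 0.04258384702406523
```

```bash
python3 -m handwheel '[[-0.0016,0.0008,0.019,0,0,0],[0,0,0.019,0,0,0],[0,0,0.019,0,0,0],[0,0,0.019,0,0,0],[0,0,0.019,0,0,0],[0,0,0.0185,0,0,0],[0,0,0,0,0,0],[0,0,0,0,0,0]]'; python3 - <<'E'
from workcell import cams
import cv2
c=cams.camera("wrist");cv2.imwrite("pics/w1.png",c["img"][:,:,::-1])
E
```

```text
time: 4.72
ee_pos: [0.5309, -0.0554, 0.1344]
tcp_rot: [179.9, -0.1, -144.7]
wrist_force: [0.2, 0.3, -0.2]
opening: 0.0428
```

View pics/w1.png

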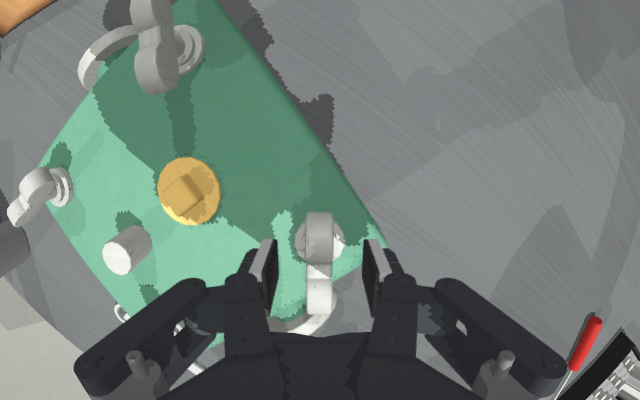

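The wing (column 319) stands centred and parallel between the pads (columns 272 and 370). I'll close the gripper.

```bash
python3 -m handwheel '[[0,0,0,0,0,0],[0,0,0,0,0,0],[0,0,0,0,0,0],[0,0,0,0,0,0],[0,0,0,0,0,0],[0,0,0,0,0,0],[0,0,0,0,0,0],[0,0,0,0,0,0]]' -1 40
```

```text
time: 5.43
ee_pos: [0.5319, -0.0554, 0.1362]
tcp_rot: [-179.9, 0.1, -144.6]
wrist_force: [-0.9, 1.1, 6.1]
opening: 0.0111
```

```bash
python3 -m handwheel '[[0,0,0,0,0,6.9],[0,0,0,0,0,6.9],[0,0,0,0,0,6.9],[0,0,0,0,0,6.9],[0,0,0,0,0,6.9],[0,0,0,0,0,6.9],[0,0,0,0,0,6.9],[0,0,0,0,0,6.9]]'
python3 -m handwheel '[[0,0,0,0,0,0],[0,0,0,0,0,0],[0,0,0,0,0,0],[0,0,0,0,0,0],[0,0,0,0,0,0],[0,0,0,0,0,0],[0,0,0,0,0,0],[0,0,0,0,0,0]]'
python3 -c "
from workcell import monitor
print(monitor.get_obs()['torque'])"
```

```text
time: 6.1
ee_pos: [0.5321, -0.0572, 0.1362]
tcp_rot: [-179.8, 0.2, 159.7]
wrist_force: [-1.1, -10.6, 5.2]
opening: 0.0112
time: 6.77
ee_pos: [0.5321, -0.0572, 0.1362]
tcp_rot: [-179.8, 0.2, 160.1]
wrist_force: [0.8, -8.2, 4.8]
opening: 0.0111
[-1.8886284   0.01290745 -0.08769741]
```

```bash
python3 -m handwheel '[[0,0,0,0,0,0],[0,0,0,0,0,0],[0,0,0,0,0,0],[0,0,0,0,0,0],[0,0,0,0,0,0],[0,0,0,0,0,0],[0,0,0,0,0,0],[0,0,0,0,0,0]]' 0
python3 -m handwheel '[[0,0,-0.01,0,0,0],[0,0,-0.019,0,0,0],[0,0,-0.019,0,0,0],[0,0,-0.019,0,0,0],[0,0,-0.019,0,0,0],[0,0,-0.019,0,0,0],[0,0,0,0,0,0],[0,0,0,0,0,0]]'
python3 - <<'E'
from workcell import cams
import cv2,numpy as np
from h import *
c=cams.camera("top");cv2.imwrite("pics/t2.png",c["img"][:,:,::-1]);wings(c)
c=cams.camera("wrist");cv2.imwrite("pics/w2.png",c["img"][:,:,::-1])
E
```

```text
time: 7.43
ee_pos: [0.5314, -0.0554, 0.1348]
tcp_rot: [180.0, -0.0, 160.2]
wrist_force: [-0.3, -0.4, 0.2]
opening: 0.0427
time: 8.1
ee_pos: [0.5319, -0.0555, 0.2414]
tcp_rot: [180.0, 0.1, 160.2]
wrist_force: [0.5, -0.1, -0.5]
opening: 0.0425
[ 0.5309 -0.0553  0.0122  0.0506] rect 160.2 fit 160.0 334 px [360 186  12  36] zmax 0.1459
```

View pics/w2.png

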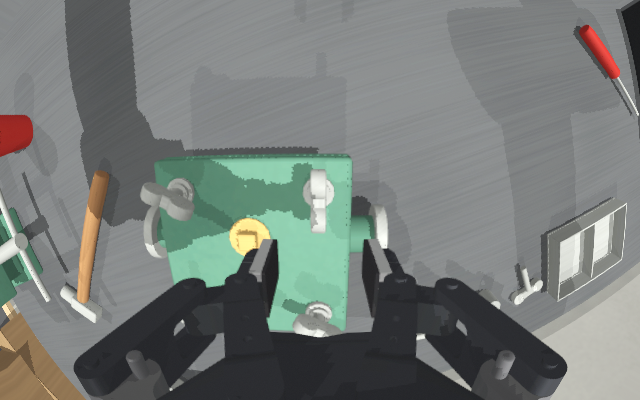

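The wing at (318,200) now lies parallel to the cover's edge, and depth gives 160.0° against 160.2° for A, so the opposite screw is home. Next is the screw at (0.653,-0.100).

```bash
python3 -m handwheel '[[-0.0324,-0.0002,0,0,0,0],[-0.0324,-0.0002,0,0,0,0],[-0.0323,-0.0002,0,0,0,0],[-0.0323,-0.0001,0,0,0,0],[0,0,0,0,0,-7],[0,0,0,0,0,-7],[0,0,0,0,0,-7],[0,0,0,0,0,-7]]'
python3 -m handwheel '[[0,0,0,0,0,-6.8],[0,0,0,0,0,-6.8],[0,0,0,0,0,-6.8],[0,0,0,0,0,-6.8],[0,0,0,0,0,-6.6],[0,0,0,0,0,0],[0,0,0,0,0,0],[0,0,0,0,0,0]]'
```

```text
time: 8.87
ee_pos: [0.6527, -0.1001, 0.2379]
tcp_rot: [180.0, -0.2, -171.5]
wrist_force: [0.3, -0.3, -0.1]
opening: 0.0424
time: 9.53
ee_pos: [0.6527, -0.1001, 0.2392]
tcp_rot: [180.0, -0.0, -138.3]
wrist_force: [1.1, -0.0, 0.8]
opening: 0.0426
```

```bash
python3 -m handwheel '[[0,0,0.0175,0,0,0],[0,0,0.0175,0,0,0],[0,0,0.0175,0,0,0],[0,0,0.0175,0,0,0],[0,0,0.0175,0,0,0],[0,0,0.0175,0,0,0],[0,0,0,0,0,0],[0,0,0,0,0,0]]'; python3 - <<'E'
from workcell import cams
import cv2
c=cams.camera("wrist");cv2.imwrite("pics/w3.png",c["img"][:,:,::-1])
E
```

```text
time: 10.2
ee_pos: [0.6523, -0.1, 0.1341]
tcp_rot: [179.9, -0.1, -138.2]
wrist_force: [0.2, 0.7, 0.2]
opening: 0.0428
```

View pics/w3.png

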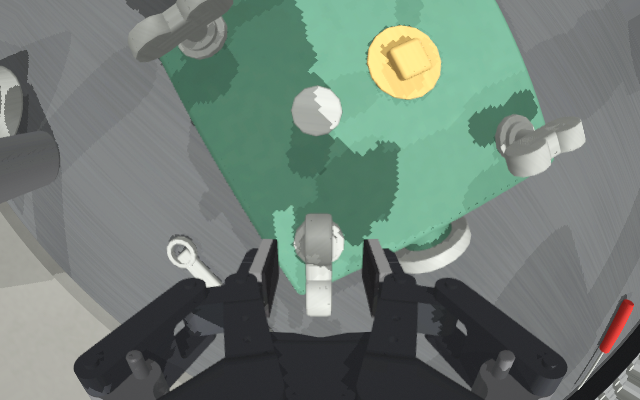

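The wing at column 319 is again centred and parallel between the pads. I'll close and turn it 61.8°.

```bash
python3 -m handwheel '[[0,0,0,0,0,0],[0,0,0,0,0,0],[0,0,0,0,0,0],[0,0,0,0,0,0],[0,0,0,0,0,0],[0,0,0,0,0,0],[0,0,0,0,0,0],[0,0,0,0,0,0]]' -1 40
python3 -m handwheel '[[0,0,0,0,0,6.9],[0,0,0,0,0,6.9],[0,0,0,0,0,6.9],[0,0,0,0,0,6.9],[0,0,0,0,0,6.9],[0,0,0,0,0,6.9],[0,0,0,0,0,6.9],[0,0,0,0,0,6.9]]'
python3 -m handwheel '[[0,0,0,0,0,6.6],[0,0,0,0,0,0],[0,0,0,0,0,0],[0,0,0,0,0,0],[0,0,0,0,0,0],[0,0,0,0,0,0],[0,0,0,0,0,0],[0,0,0,0,0,0]]'
python3 -m handwheel '[[0,0,0,0,0,0],[0,0,0,0,0,0],[0,0,0,0,0,0],[0,0,0,0,0,0],[0,0,0,0,0,0],[0,0,0,0,0,0],[0,0,0,0,0,0],[0,0,0,0,0,0]]' 0
python3 -m handwheel '[[0,0,-0.01,0,0,0],[0,0,-0.019,0,0,0],[0,0,-0.019,0,0,0],[0,0,-0.019,0,0,0],[0,0,-0.019,0,0,0],[0,0,-0.019,0,0,0],[0,0,0,0,0,0],[0,0,0,0,0,0]]'
python3 - <<'E'
from workcell import cams
from h import *
c=cams.camera("top");cv2.imwrite("pics/t3.png",c["img"][:,:,::-1]);wings(c)
E
```

```text
time: 10.92
ee_pos: [0.6533, -0.1001, 0.1362]
tcp_rot: [-179.9, 0.1, -138.1]
wrist_force: [-1.2, 1.1, 6.0]
opening: 0.0114
time: 11.58
ee_pos: [0.6536, -0.1013, 0.1362]
tcp_rot: [-179.9, 0.2, 166.4]
wrist_force: [0.5, -6.5, 5.6]
opening: 0.0112
time: 12.25
ee_pos: [0.6536, -0.1015, 0.1362]
tcp_rot: [-179.9, 0.2, 160.1]
wrist_force: [0.4, -5.3, 4.4]
opening: 0.0111
time: 12.92
ee_pos: [0.6529, -0.1, 0.1348]
tcp_rot: [-180.0, -0.0, 160.2]
wrist_force: [-1.0, 0.1, -0.2]
opening: 0.0429
time: 13.58
ee_pos: [0.6534, -0.1001, 0.2416]
tcp_rot: [180.0, 0.2, 160.2]
wrist_force: [1.3, 0.3, -0.1]
opening: 0.0431
[ 0.6531 -0.0998  0.012   0.0519] rect 160.0 fit 160.4 299 px [367 102  11  34] zmax 0.1462
[ 0.6013 -0.1472  0.0209  0.0212] rect 178.2 fit 134.6 177 px [404 138  16  15] zmax 0.1309
[ 0.5307 -0.0552  0.0121  0.0504] rect 159.8 fit 159.9 332 px [360 186  12  36] zmax 0.1467
[ 0.4996 -0.161   0.0176  0.0085] rect 0.9 fit 5.6 68 px [439 200   8  14] zmax 0.1436
```

```bash
python3 -m handwheel '[[0.0261,-0.0259,0,0,0,0],[0.0261,-0.0259,0,0,0,0],[0.0261,-0.0259,0,0,0,0],[0.0261,-0.0258,0,0,0,0],[0.026,-0.0258,0,0,0,0],[0,0,0,0,0,-7],[0,0,0,0,0,-7],[0,0,0,0,0,-7]]'
python3 -m handwheel '[[0,0,0,0,0,-7],[0,0,0,0,0,-7],[0,0,0,0,0,-7],[0,0,0,0,0,-7],[0,0,0,0,0,-7],[0,0,0,0,0,-6.8],[0,0,0,0,0,0],[0,0,0,0,0,0]]'
```

```text
time: 14.3
ee_pos: [0.4853, -0.1777, 0.2391]
tcp_rot: [180.0, -0.0, -178.6]
wrist_force: [0.0, 0.4, 0.3]
opening: 0.0426
time: 14.97
ee_pos: [0.486, -0.1773, 0.239]
tcp_rot: [179.9, -0.0, -137.3]
wrist_force: [0.3, 0.8, 0.3]
opening: 0.0424
```

```bash
python3 -m handwheel '[[0,0,0.0175,0,0,0],[0,0,0.0175,0,0,0],[0,0,0.0175,0,0,0],[0,0,0.0175,0,0,0],[0,0,0.0175,0,0,0],[0,0,0.0175,0,0,0],[0,0,0,0,0,0],[0,0,0,0,0,0]]'; python3 - <<'E'
from workcell import cams
import cv2
c=cams.camera("wrist");cv2.imwrite("pics/w4.png",c["img"][:,:,::-1])
E
```

```text
time: 15.63
ee_pos: [0.4857, -0.1772, 0.1342]
tcp_rot: [179.9, -0.0, -137.2]
wrist_force: [0.1, -0.6, -0.2]
opening: 0.0427
```

View pics/w4.png

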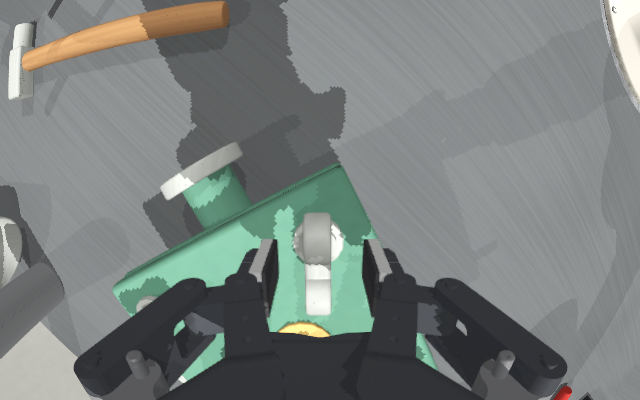

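The wing (column 317) is centred and parallel again. I'll grip it, turn it 62.7°, release and lift.

```bash
python3 -m handwheel '[[0,0,0,0,0,0],[0,0,0,0,0,0],[0,0,0,0,0,0],[0,0,0,0,0,0],[0,0,0,0,0,0],[0,0,0,0,0,0],[0,0,0,0,0,0],[0,0,0,0,0,0]]' -1 40
python3 -m handwheel '[[0,0,0,0,0,7],[0,0,0,0,0,7],[0,0,0,0,0,7],[0,0,0,0,0,7],[0,0,0,0,0,7],[0,0,0,0,0,7],[0,0,0,0,0,7],[0,0,0,0,0,7]]'
python3 -m handwheel '[[0,0,0,0,0,6.7],[0,0,0,0,0,0],[0,0,0,0,0,0],[0,0,0,0,0,0],[0,0,0,0,0,0],[0,0,0,0,0,0],[0,0,0,0,0,0],[0,0,0,0,0,0]]'
python3 -m handwheel '[[0,0,0,0,0,0],[0,0,0,0,0,0],[0,0,0,0,0,0],[0,0,0,0,0,0],[0,0,0,0,0,0],[0,0,0,0,0,0],[0,0,0,0,0,0],[0,0,0,0,0,0]]' 0
python3 -m handwheel '[[0,0,-0.01,0,0,0],[0,0,-0.019,0,0,0],[0,0,-0.019,0,0,0],[0,0,-0.019,0,0,0],[0,0,-0.019,0,0,0],[0,0,-0.019,0,0,0],[0,0,0,0,0,0],[0,0,0,0,0,0]]'
# retreat: world (-x, -y) about (-0.11,-0.2)
python3 -m handwheel '[[0.005,-0.028,0,0,0,0],[0.005,-0.028,0,0,0,0],[0.005,-0.028,0,0,0,0],[0.005,-0.028,0,0,0,0],[0.005,-0.028,0,0,0,0],[0.005,-0.028,0,0,0,0],[0.005,-0.028,0,0,0,0],[0,0,0,0,0,0]]'
python3 - <<'E'
from workcell import cams
from h import *
c=cams.camera("top");cv2.imwrite("pics/t4.png",c["img"][:,:,::-1]);wings(c)
E
```

```text
time: 16.35
ee_pos: [0.4868, -0.1776, 0.136]
tcp_rot: [-179.9, 0.1, -137.1]
wrist_force: [-0.7, -0.2, 6.1]
opening: 0.0116
time: 17.02
ee_pos: [0.4872, -0.179, 0.136]
tcp_rot: [-179.8, 0.2, 166.6]
wrist_force: [1.8, -10.1, 4.0]
opening: 0.0114
time: 17.68
ee_pos: [0.4871, -0.1792, 0.136]
tcp_rot: [-179.8, 0.2, 160.2]
wrist_force: [1.2, -8.8, 4.4]
opening: 0.011
time: 18.35
ee_pos: [0.4863, -0.1774, 0.1347]
tcp_rot: [180.0, -0.0, 160.3]
wrist_force: [0.0, 0.3, -0.7]
opening: 0.0425
time: 19.02
ee_pos: [0.4868, -0.1776, 0.2413]
tcp_rot: [180.0, 0.1, 160.3]
wrist_force: [0.6, -0.2, 0.1]
opening: 0.0428
time: 19.68
ee_pos: [0.3849, -0.353, 0.2387]
tcp_rot: [-180.0, -0.1, 160.1]
wrist_force: [0.3, 0.5, 0.2]
opening: 0.0426
[ 0.6529 -0.0996  0.0121  0.0506] rect 160.3 fit 160.6 303 px [367 102  11  34] zmax 0.1464
[ 0.6087 -0.2214  0.0124  0.0506] rect 159.4 fit 161.4 372 px [454 110  13  35] zmax 0.1457
[ 0.6011 -0.1473  0.0213  0.021 ] rect 66.7 fit 123.1 176 px [404 138  16  15] zmax 0.131
[ 0.531  -0.0553  0.0121  0.0509] rect 160.1 fit 160.0 335 px [360 186  12  36] zmax 0.1466
[ 0.4866 -0.1769  0.0127  0.0506] rect 160.1 fit 160.8 410 px [451 195  13  36] zmax 0.1455
```

View pics/t4.png

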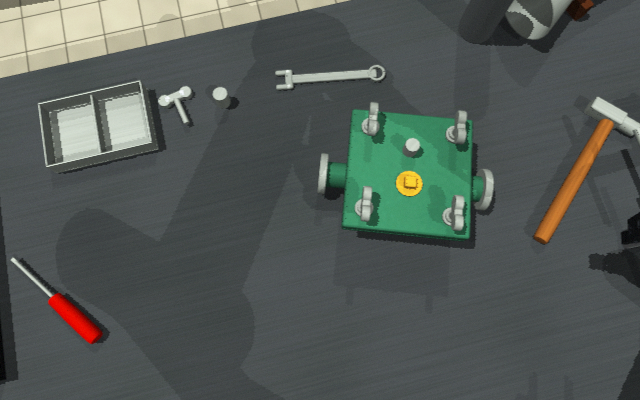

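All four wings, at (373,118), (460,127), (366,204) and (458,213), lie parallel and the arm is clear. I'm handing the job in.

```bash
python3 -c "
from workcell import order
print(order.job_done())"
```

```text
the job is handed in; nothing more can be done
None
```

I turned all three loose screws home and handed the job in at about 20 s of the 43 s allowed; no verdict is reported. I did the screw diagonally opposite the tight one first (about 55°), and the camera showed it parallel before I turned the other two (62° and 63°). I never gripped or went near the tight screw.

In the last top-camera check the three turned wings read 160.1–160.3°. The tight one read 159.4° by rectangle fit and 161.4° by line fit, so all four agree within about 1.5°. The arm stood clear of everything. The highest wrist force I read, at the end of a move, was about 12 N, and no check failed.

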